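Hold a glass block home in the lamp curing station

ROBOT

A 6-joint arm with a two-finger parallel gripper is mounted at the origin on the work surface. World frame = base frame: x ahead of the robot, y to its left, z up, the work surface at z = 0. Lengths are in m, angles in rad, forces in N, time in s.
With the tool pointing down it reaches from about 0.25 to 0.725 m from the base axis. Payload 4 kg.
Tool frame: the origin (TCP) lies between the finger pads; the fingertips stand 14 mm ahead of it and the grasp point (between the pads) lies 5 mm behind it; z points along the fingers, x is the direction in which the jaws open and shut, and the axes are right-handed (so a half turn about z gives the same grasp; the last joint's range is limited). The gripper opens to 85 mm and grips with 20 to 120 N. Pads are 22 mm wide; open, the fingers measure 114 mm over their backs; the gripper's body (76 mm by 85 mm) begins 54 mm behind the grasp point. The pads swing forward as they close: fully open they stand 13 mm farther back than shut.
Start: joints at [1.184, 0.241, 0.005, 1.335, 0, 1.571], TCP at [0.189, 0.463, 0.21] pointing down, gripper open.
Joint ranges: [-2.72, 2.72], [-1.05, 1.87], [-1.09, 1.28], [-1.99, 2.15], [-1.42, 1.44], [-3.14, 3.14]. Speed limits (rad/s): [2.79, 2.79, 3.14, 3.14, 3.14, 3.14].

INTERFACE

Orientations are given as [roll, pitch, yaw] about the fixed x, y, z axes, in that order (R = Rz(yaw) Ry(pitch) Rx(roll)).
In Python, from bench import ctrl gives the robot as it stands.
- The arm moves only by the shell command python3 -m creep 'ROWS' [OPENING]. ROWS is JSON, a list of rows, each a list of 6 numbers: the shift along the world's x, y, z in cm, then the turn, a rotation vector about the world's x, y, z in degrees. In form: [[x, y, z, wx, wy, wz], ...]. A call has 1 to 10 rows; each row is the pose to reach, as a shift and turn from the pose commanded when the call began; what a row does not reach only later rows make up. A row lasts 1/10 s, in which the tool goes at most 50 mm and 8.59 degrees, less where a joint would pass 70% of its speed; a pose out of reach is approached as far as the arm can. A call with a gripper value outside its range is refused whole. OPENING is the opening, from -1 (shut) to 1 (fully open), set as the call begins (- or left out, the last holds). The fingers move at their own pace and stop on an object; the grip force is fixed at half the most. Time passes only in rows, so rows that repeat a pose let the fingers close. It gives the time, the measured TCP pose, the force and the opening at its end, in the units of the state.
- ctrl.sense(): the state, without advancing time (a new reading comes with each control period).
- ctrl.read_camera(name): name is "side" or "top" or "wrist"; returns a dict with "img" (384x512x3 uint8, red, green, blue), "K" (3x3 intrinsics, pixels), "rvec" (rotation vector, rad) and "tvec" (3), from world to camera coordinates, as OpenCV has them; the wrist camera has in their place "T_tool_cam" (4x4, takes a point from camera to tool coordinates, whose origin is the TCP and whose axes are the tool frame's). Camera axes: x right, y down, z forward; pixel columns grow to the right and rows downward; lengths in m; the calibration is good to about 2 mm. The wrist camera is an equidistant fisheye: a pixel r from the principal point sees the ray r / f radians off the axis. A picture is of the moment at which its call begins: read the wrist's pose just before it. There is no depth.
- ctrl.sign_off(): hands the job in, once; it reports no verdict.
The state is a dict: "time_s": time; "qpos": joint angles; "qvel": joint speeds; "joint_efforts": joint torques, N m; "tool_pos": TCP position; "orientation": TCP orientation; "ft_force": force on the tool from outside, world axes, zero at the start; "wrist_torque": the same for the moment, N m; "opening": opening from 0.0 (shut) to 1.0 (fully open).
Only numpy, scipy, OpenCV 4.12 (cv2) and the standard library are available. Lean on these libraries where they do the work, as an engineer would, in place of code of your own. Each camera call takes 0.05 s, during which the arm holds its last target. There are 200 camera calls.

TASK

Slide the tray with its glass block into the slotted rails of the curing station until it meets the fence, then let go of the tray and press the block with one diagonal push so that it sits flush against the fence and flat on the tray. Finish while still holding that push: firm on the fence and on the tray together, touching only the block, without ramming the glass. Keep the block on the tray, and leave the rod pot, the jar and the paddle where they are.

Things in the scene. Friction and masses are not known exactly. Their poses are not given: they have to be found in the camera images.
- station: Curing station fixed to the bench: two blue slotted rails and, across their far end, a blue fence with a lamp behind it (x 74 to 135 mm, up to 100 mm high). Origin on the bench midway between the rails; x axis along the rails into the fence (the way the tray goes in), y to the left of that, z up. No floor: the tray slides on the bench. It is turned so that x points roughly along world +y.
- fence (a point): Middle of the fence's face at bench height, at x = +60 mm, y = 0 in the station; axes as the station's. The fence is 149 mm wide, 14 mm thick, its top 56 mm above the bench.
- mouth (a point): Middle of the rails' near end at bench height, at x = -70 mm in the station; axes as the station's. Rails: inner walls at y = +-58.5 mm, outer +-74.5 mm, 19 mm high; steel lips (x from -60 mm to the fence) overhang in to y = +-48.5 mm, underside 14 mm above the bench. Slanting guides, 14 mm high, widen the mouth further out, to x = -100 mm.
- tray: Loose aluminium tray, about 0.4 kg: plate 180 mm (x) x 110 mm (y) x 10 mm thick, origin at the centre of its underside. The +x end goes in first and meets the fence; fully home, its origin is at x = -30 mm in the station. Two ribs (4 mm wide, top 16 mm above the bench) run along x at y = +-43 mm. It starts outside the rails, off line and turned.
- tray_handle (a point): Centre of the tray's orange handle, a square post 28 x 28 mm, standing at x = -74 mm, y = 0 on the tray, from 10 to 50 mm above the bench; this point is 30 mm above the bench. Axes as the tray's.
- block: Loose opaque green glass block, 70 mm (x) x 60 mm (y) x 50 mm high, 0.36 to 0.52 kg, on the tray between the ribs, 10 to 60 mm short of its +x end. Origin at the centre of its underside. The upright +x face goes flat on the fence (origin then at x = +25 mm in the station). The top edge on the -x side is cut by a 45 degree bevel: from x = -35, z = 25 mm to x = -10, z = 50 mm.
- bevel (a point): Middle of the block's 45 degree bevel face, which looks towards the handle and up: at x = -22.5 mm, y = 0, z = 37.5 mm in the block; axes as the block's. A push here along +x and down goes into fence and tray at once and does not tip the block. A firm hold is about 15 N forward and 10 N down (friction on the tray takes some of the forward push).
- rod_pot: White ceramic pot, 72 mm across, 60 mm high, with copper rods standing in it up to 170 mm high. Origin at the centre of its underside. Bystander.
- frit_jar: Amber glass jar with yellow cap, 54 mm across, 75 mm high. Origin at the centre of its underside. Bystander.
- paddle: Black paddle with a wooden handle lying on the bench, about 160 mm long (from x = -75 to +83 mm), 50 mm wide, 20 mm high. Bystander.
Mind the look-alikes: they are no part of the job. What is meant by the block is not blue, and is the smaller of those in its own colour. There is more than one size of the tray; the one meant has the size given above.

How it is judged:
On the way:
1. the loaded tray is fully home between the rails, its end at the fence (within 5 mm) (x of tray in the frame of station between -0.035 and -0.026 m and y of tray in the frame of station between -0.007 and 0.007 m and angle between the x axis of tray and the x axis of station, either way round below 0.06 rad and height (world z) of tray below 0.004 m and z of block in the frame of tray above 0.006 m), for 0.2 s.
At the end, for the whole second after the job is handed in: Tray home (within 5 mm, 0.06 rad); block flat on it and flush on the fence (within 4 mm, 0.06 rad); fingers still pushing the block with over 5 N, block on fence over 3 N and on tray over 9 N (weight included), robot touching neither tray nor station, all at rest (x of tray in the frame of station between -0.035 and -0.026 m and y of tray in the frame of station between -0.007 and 0.007 m and angle between the x axis of each of tray, block and the x axis of station, either way round below 0.06 rad and height (world z) of tray below 0.004 m and x of block in the frame of station between 0.021 and 0.03 m and y of block in the frame of station between -0.03 and 0.03 m and angle between block's own z axis and vertical below 0.04 rad and height (world z) of block between 0.007 and 0.014 m and contact force between block and station above 3 N and contact force between block and tray above 9 N and contact force between the fingers and block above 5 N and contact force between each of the arm, the fingers and tray below 1 N and contact force between each of the arm, the fingers and station below 1 N and linear speed of each of block, tray below 0.01 m/s); the arm keeps its last pose, push and grip.
It fails at once if a bystander is moved more than 20 mm (distance of any of rod_pot, frit_jar, paddle from where it was at the start of the episode above 0.02 m).
It fails at once if the block is lifted off the tray, tipped, or leaves the tray (angle between block's own z axis and vertical above 0.3 rad or height (world z) of block above 0.04 m or height (world z) of block below 0.003 m).
It fails at once if the block is rammed against the fence (over 60 N) (contact force between block and station above 60 N).
It also fails if it takes over 51 s, if anything falls off the work surface, if the arm or the gripper's body presses on something with over 40 N, if the wrist force passes 120 N, or if a joint passes its speed limit or range.

## Working session

There is one attempt and no reset: what is moved stays moved. The work goes in short steps, Python scripts to look and compute and a shell command to move; the robot and the scene stay as the last step left them, time stands still between calls to the robot, and variables do not carry over. Pictures are saved under pics/ and viewed, about 8 in all and at most 12, crops included, and the job is handed in when it is done.

```bash
ls; mkdir -p pics
python3 - <<'E'
from bench import ctrl
import cv2,numpy as np,pickle
d={}
for n in("top","side"):
    c=ctrl.read_camera(n); d[n]=c
    cv2.imwrite(f"pics/{n}0.png",c["img"][:,:,::-1])
pickle.dump(d,open("c0.pkl","wb"))
print(ctrl.sense()); print({k:v for k,v in d["top"].items() if k!="img"}, d["side"]["tvec"],d["side"]["rvec"])
E
```

```text
pics
{'time_s': 0.1, 'qpos': array([1.18402285e+00, 2.41296822e-01, 3.86894212e-03, 1.33521247e+00,
       3.74748213e-05, 1.57074153e+00]), 'qvel': array([ 7.28433838e-04,  3.38377019e-05,  1.47945671e-03, -3.32478679e-04,
        1.13739736e-03, -2.12830056e-04]), 'joint_efforts': array([ 5.45968251e-04, -3.73137331e+01,  2.53010273e+01,  1.08490352e-02,
       -5.53383916e-05,  1.87609390e-05]), 'tool_pos': array([0.18836171, 0.46250997, 0.20922622]), 'orientation': array([-3.14155508e+00,  1.84402535e-03,  1.18407765e+00]), 'ft_force': array([-0.37979023, -0.20718085, -0.54994848]), 'wrist_torque': array([ 0.0471792 , -0.02371135, -0.03917898]), 'opening': 1.0005871338073928}
{'K': array([[364.92008159,   0.        , 256.69046783],
       [  0.        , 364.92008159, 192.06123024],
       [  0.        ,   0.        ,   1.        ]]), 'rvec': array([ 2.16567549, -2.15268486,  0.05047326]), 'tvec': array([0.14496564, 0.4963547 , 0.88180331])} [-0.27558153  0.34870047  1.02648254] [ 2.15114799 -0.87033486  0.38860034]
```

View pics/top0.png

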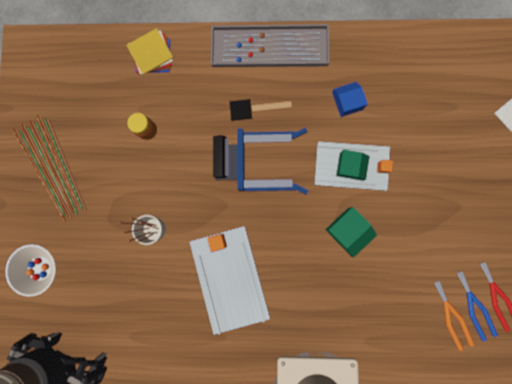

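View pics/side0.png

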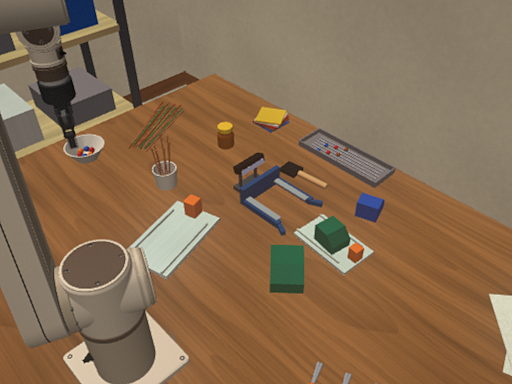

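Top view: station in the middle-left (fence near (240,160), mouth near (300,160)). The 180 mm tray with the small green block is at (353,166), its handle at (386,166). The look-alikes are the large tray (230,280), the large green block (351,232) and the blue block (350,98).

```bash
cat > h.py <<'E'
import cv2,numpy as np
def ray(c,px):
    R=cv2.Rodrigues(c["rvec"])[0]; C=-R.T@c["tvec"]
    u=cv2.undistortPoints(np.array(px,float).reshape(-1,1,2),c["K"],None).reshape(-1,2)
    return C,np.c_[u,np.ones(len(u))]@R
def plane(c,px,z):
    C,d=ray(c,px); return C+d*((z-C[2])/d[:,2])[:,None]
def hsv(c): return cv2.cvtColor(c["img"],cv2.COLOR_RGB2HSV)
def blobs(m,amin=30):
    n,l,s,ce=cv2.connectedComponentsWithStats(m.astype(np.uint8))
    return [(s[i],ce[i],l==i) for i in range(1,n) if s[i][4]>=amin]
def rect(m):
    p=np.argwhere(m)[:,::-1].astype(np.float32); return cv2.minAreaRect(cv2.convexHull(p))
E
python3 - <<'E'
import pickle
from h import *
d=pickle.load(open("c0.pkl","rb")); c=d["top"]; H=hsv(c)
print("C",ray(c,[[256,192]])[0])
def show(name,m,z,amin):
    for s,ce,b in blobs(m,amin):
        r=rect(b); q=plane(c,cv2.boxPoints(r),z); print(name,s[4],ce.round(1),"ctr",plane(c,[r[0]],z)[0].round(4),"sides",[round(float(np.linalg.norm(q[i]-q[i+1])),4) for i in(0,1)],"dir",[(q[i+1]-q[i])[:2].round(3) for i in(0,1)])
h,s,v=H[...,0],H[...,1],H[...,2]
roi=np.zeros(h.shape,bool); roi[85:255,205:400]=1
show("blue",roi&(h>100)&(h<130)&(s>130),0.019,30)
show("orange",roi&(h<12)&(s>190)&(v>190),0.05,30)
show("green",roi&(h>60)&(h<95)&(s>120),0.06,100)
show("tray",roi&(s<50)&(v>150),0.01,200)
im=cv2.resize(c["img"][110:220,205:400,::-1],None,fx=4,fy=4,interpolation=cv2.INTER_CUBIC)
cv2.imwrite("pics/crop1.png",im)
E
```

```text
C [0.41841023 0.11280397 0.92583381]
blue 747 [349.4  98.6] ctr [ 0.7348 -0.0854  0.019 ] sides [0.072, 0.0709] dir [array([ 0.023, -0.068]), array([-0.068, -0.021])]
blue 609 [258.2 161.9] ctr [0.5756 0.1115 0.019 ] sides [0.1744, 0.1594] dir [array([-0.   , -0.174]), array([-0.159,  0.001])]
green 693 [352.6 164.6] ctr [ 0.5596 -0.0813  0.06  ] sides [0.0618, 0.0658] dir [array([ 0.061, -0.011]), array([-0.011, -0.065])]
green 1297 [351.7 230.9] ctr [ 0.402  -0.0772  0.06  ] sides [0.0801, 0.0878] dir [array([ 0.057, -0.057]), array([-0.063, -0.061])]
tray 277 [267.3 137.5] ctr [0.6352 0.1232 0.01  ] sides [0.1174, 0.0155] dir [array([-0.   , -0.117]), array([-0.016,  0.   ])]
tray 2221 [349.9 165.6] ctr [ 0.5647 -0.0909  0.01  ] sides [0.1128, 0.1835] dir [array([ 0.112, -0.009]), array([-0.014, -0.183])]
tray 300 [268.3 183.3] ctr [0.5189 0.1213 0.01  ] sides [0.1189, 0.0161] dir [array([ 0.003, -0.119]), array([-0.016, -0.   ])]
tray 756 [232.2 243.2] ctr [0.3761 0.2194 0.01  ] sides [0.1158, 0.0693] dir [array([ 0.001, -0.116]), array([-0.069, -0.001])]
```

View pics/crop1.png

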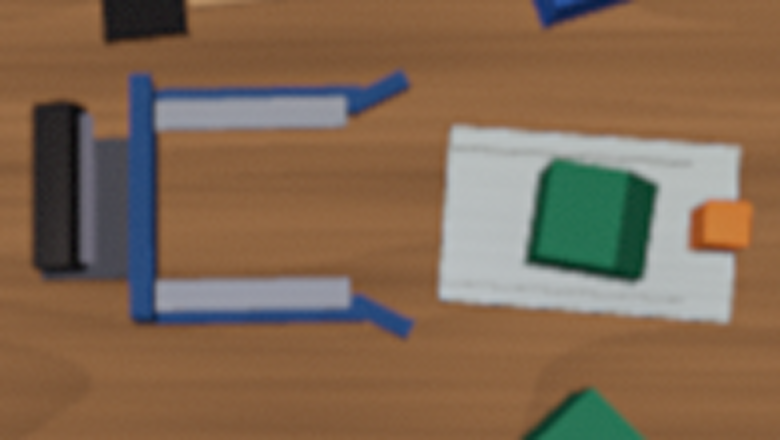

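Crop: tray front end at crop x≈445, handle at crop (722,225), and the block's bevel faces the handle. The station's axis is about 90.7° and the tray's about 85.6°. I'm moving above the handle now and will refine with the wrist camera.

```bash
python3 -m creep '[[0,0,4,0,0,0],[5,-4,8,0,0,-8],[10,-12,8,0,0,-16],[15,-20,8,0,0,-24],[20,-28,8,0,0,-32],[25,-36,8,0,0,-40],[30,-44,8,0,0,-48],[34,-52,8,0,0,-56],[37,-58,6,0,0,-64],[37,-62,4,0,0,-72]]' 1
python3 -m creep '[[0,0,0,0,0,0],[0,0,0,0,0,0]]'
python3 - <<'E'
from bench import ctrl
import cv2,pickle
s=ctrl.sense(); c=ctrl.read_camera("wrist"); t=ctrl.read_camera("top")
print(s["tool_pos"],s["orientation"],s["qpos"]); print(c["K"],c["T_tool_cam"])
cv2.imwrite("pics/w1.png",c["img"][:,:,::-1]); pickle.dump((s,c,t),open("c1.pkl","wb"))
E
```

```text
time_s: 1.1
tool_pos: [0.4324, 0.0955, 0.28]
orientation: [-3.141, -0.001, -0.078]
ft_force: [0.4, -0.2, -0.1]
opening: 0.998
time_s: 1.3
tool_pos: [0.4315, 0.0962, 0.2793]
orientation: [-3.142, 0.002, -0.075]
ft_force: [-0.7, 0.3, 1.1]
opening: 1.002
[0.43145215 0.09621106 0.27934363] [-3.14158763e+00  1.82157070e-03 -7.53696329e-02] [2.19012022e-01 1.05922554e-01 1.98103146e-02 1.48642584e+00
 5.33332155e-04 1.86517752e+00]
[[297.31863964   0.         259.51088153]
 [  0.         297.31863964 189.59904535]
 [  0.           0.           1.        ]] [[ 9.99999232e-01 -1.00470343e-03 -7.26154657e-04 -6.65409571e-04]
 [ 1.18623841e-03  9.45644777e-01  3.25199243e-01 -8.49456998e-02]
 [ 3.59955564e-04 -3.25199855e-01  9.45645243e-01 -1.63802980e-01]
 [ 0.00000000e+00  0.00000000e+00  0.00000000e+00  1.00000000e+00]]
```

View pics/w1.png

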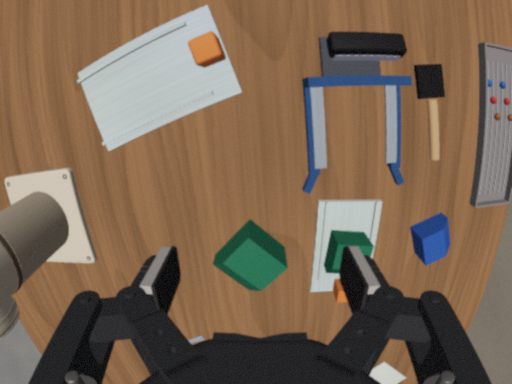

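Wrist view: the loaded tray is at (347,245) and the station mouth is ahead at (355,170). The orange handle at (341,290) is partly hidden by the right finger. I'll continue to above the handle.

```bash
python3 -m creep '[[2,-4,0,0,0,0],[4,-8,0,0,0,0],[6,-12,-1,0,0,0],[8,-16,-3,0,0,0],[10,-20,-6,0,0,0],[12,-24,-8,0,0,0],[12.8,-26,-10,0,0,0],[12.8,-26,-11,0,0,0],[12.8,-26,-11,0,0,0],[12.8,-26,-11,0,0,0]]'
cat >> h.py <<'E'
from scipy.spatial.transform import Rotation as Rot
def wplane(s,c,px,z):
    p=(np.array(px,float).reshape(-1,2)-c["K"][:2,2])/c["K"][0,0]; th=np.linalg.norm(p,axis=1)
    d=np.c_[p*(np.sin(th)/th)[:,None],np.cos(th)]
    T=c["T_tool_cam"]; R=Rot.from_euler("xyz",s["orientation"]).as_matrix()
    d=d@T[:3,:3].T@R.T; C=R@T[:3,3]+s["tool_pos"]
    return C+d*((z-C[2])/d[:,2])[:,None]
E
python3 - <<'E'
from bench import ctrl
import cv2,pickle
from h import *
s=ctrl.sense(); c=ctrl.read_camera("wrist"); 
cv2.imwrite("pics/w2.png",c["img"][:,:,::-1]); pickle.dump((s,c),open("c2.pkl","wb"))
H=hsv(c)
for st,ce,b in blobs((H[...,0]<14)&(H[...,1]>170)&(H[...,2]>120),200): print(st,ce,wplane(s,c,[ce],.05),rect(b))
E
```

```text
time_s: 2.4
tool_pos: [0.5597, -0.1604, 0.1707]
orientation: [-3.141, -0.0, -0.069]
ft_force: [0.7, -0.1, 0.4]
opening: 1.002
```

View pics/w2.png

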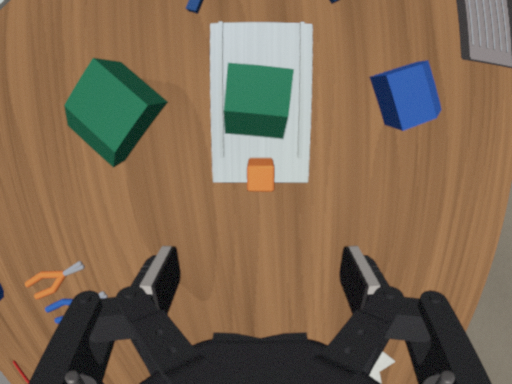

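Wrist view: tray corners near (211,23), (311,23), (309,181) and (213,181); handle top-face centre near (261,178).

Run:
```python
import pickle
from h import *
s,c=pickle.load(open("c2.pkl","rb")); print(s["tool_pos"],c["img"][178,261],c["img"][162,261])
print("handle",wplane(s,c,[[261,178]],.05).round(4))
q=wplane(s,c,[[211,23],[311,23],[309,181],[213,181]],.01);print(q.round(4))
f=(q[0]+q[1])/2;b=(q[2]+q[3])/2;print("ctr",(f+b)/2,"yaw",np.degrees(np.arctan2(*(f-b)[1::-1])),np.linalg.norm(f-b),np.linalg.norm(q[0]-q[1]),np.linalg.norm(q[3]-q[2]))
print("rib yaw",[np.degrees(np.arctan2(*(a-b)[1::-1])) for a,b in [wplane(s,c,[[221,40],[222,155]],.016),wplane(s,c,[[301,40],[299,155]],.016)]])
t=pickle.load(open("c0.pkl","rb"))["top"]
p=lambda x,y:[205+x/4-.4,110+y/4-.4]
print("top handle",plane(t,[p(729,225)],.05).round(4))
print("fence near top edge",plane(t,[p(152,75),p(156,321)],.056).round(4))
print("rail outer",plane(t,[p(160,88),p(345,88),p(160,322),p(350,321)],.019).round(4))
print("lip inner",plane(t,[p(160,130),p(347,127),p(160,281),p(350,277)],.019).round(4))
```

```text
[ 0.55971941 -0.16036754  0.17066346] [213 138  78] [180 103  58]
handle [[ 0.5603 -0.161   0.05  ]]
[[ 0.5184  0.0053  0.01  ]
 [ 0.6255 -0.0021  0.01  ]
 [ 0.6147 -0.1804  0.01  ]
 [ 0.5043 -0.1726  0.01  ]]
ctr [ 0.56570297 -0.08744246  0.01      ] yaw 85.99588705236577 0.17849758352703612 0.10728470891893732 0.11068155101741409
rib yaw [np.float64(85.54682535443963), np.float64(85.9306553231579)]
top handle [[ 0.5576 -0.1642  0.05  ]]
fence near top edge [[0.6482 0.1822 0.056 ]
 [0.4979 0.1782 0.056 ]]
rail outer [[0.6496 0.18   0.019 ]
 [0.6494 0.0631 0.019 ]
 [0.5007 0.1784 0.019 ]
 [0.5018 0.06   0.019 ]]
lip inner [[0.6226 0.1797 0.019 ]
 [0.6244 0.0618 0.019 ]
 [0.5265 0.1787 0.019 ]
 [0.5294 0.06   0.019 ]]
```

```bash
python3 -m creep '[[0,0,-4,0,0,0],[0,-0.2,-8,0,0,0],[0,-0.2,-11,0,0,0],[0,-0.2,-13,0,0,0],[0,-0.2,-13.6,0,0,0],[0,-0.2,-13.6,0,0,0]]'
python3 -m creep '[[0,0,0,0,0,0],[0,0,0,0,0,0],[0,0,0,0,0,0],[0,0,0,0,0,0],[0,0,0,0,0,0],[0,0,0,0,0,0],[0,0,0,0,0,0],[0,0,0,0,0,0]]' -1
python3 - <<'E'
from bench import ctrl
import cv2,pickle
s=ctrl.sense(); c=ctrl.read_camera("wrist"); 
cv2.imwrite("pics/w3.png",c["img"][:,:,::-1]); pickle.dump((s,c),open("c3.pkl","wb"))
E
```

```text
time_s: 3.05
tool_pos: [0.5598, -0.1637, 0.0346]
orientation: [-3.142, -0.0, -0.071]
ft_force: [-0.2, -0.4, 0.2]
opening: 1.005
time_s: 3.85
tool_pos: [0.5595, -0.1646, 0.0339]
orientation: [-3.142, 0.0, -0.073]
ft_force: [0.6, 0.5, 0.4]
opening: 0.001
```

View pics/w3.png

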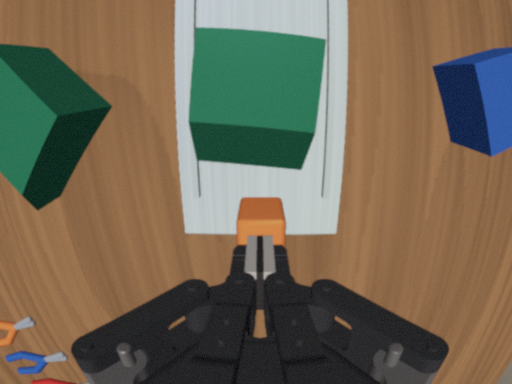

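The fingers shut at opening 0, so they missed: they are just behind the handle's back edge at (260,243). I'm working out the offset.

Run:
```python
import pickle
from h import *
from bench import ctrl
s,c=pickle.load(open("c3.pkl","rb")); print(s["tool_pos"])
print("handle edges z=.05",wplane(s,c,[[239,199],[284,199],[240,221],[285,222],[237,243],[285,243]],.05).round(4))
print("tray rear z=.01",wplane(s,c,[[185,234],[338,234]],.01).round(4))
T=np.linalg.inv(c["T_tool_cam"])
for p in ([0,0,0],[0,0,.014],[0,0,-.005]):
    q=T[:3,:3]@p+T[:3,3]; th=np.arctan2(np.hypot(*q[:2]),q[2]); print(p,c["K"][:2,2]+c["K"][0,0]*th*q[:2]/np.hypot(*q[:2]))
t=ctrl.read_camera("side")
cv2.imwrite("pics/s3.png",cv2.resize(t["img"][190:290,280:400,::-1],None,fx=5,fy=5,interpolation=cv2.INTER_CUBIC))
```

```text
[ 0.55951296 -0.16462026  0.0339023 ]
handle edges z=.05 [[ 0.5499 -0.135   0.05  ]
 [ 0.5738 -0.1367  0.05  ]
 [ 0.5492 -0.1479  0.05  ]
 [ 0.5738 -0.1503  0.05  ]
 [ 0.5461 -0.1615  0.05  ]
 [ 0.5733 -0.1636  0.05  ]]
tray rear z=.01 [[ 0.5037 -0.1742  0.01  ]
 [ 0.6146 -0.1825  0.01  ]]
[0, 0, 0] [260.84150275 233.35896059]
[0, 0, 0.014] [260.76265939 223.63278406]
[0, 0, -0.005] [260.87211815 237.15908867]
```

View pics/s3.png

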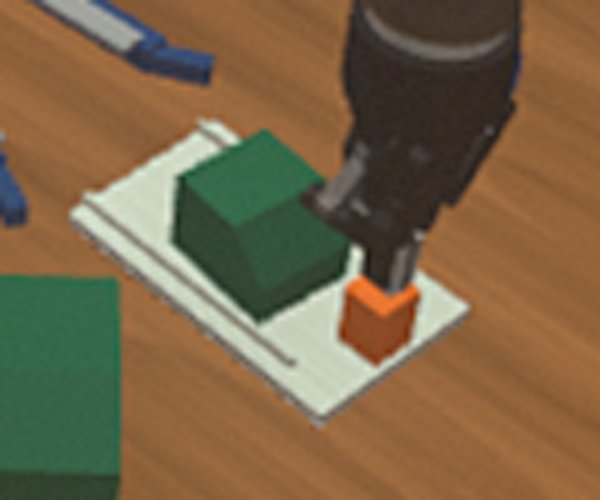

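Run:
```python
import cv2,numpy as np
a=cv2.imread("pics/w3.png")[180:300,200:320]; b=cv2.imread("pics/s3.png")[150:450,250:500]
a=cv2.resize(a,(480,480),interpolation=cv2.INTER_CUBIC); b=cv2.resize(b,(300,360))
o=np.zeros((480,800,3),np.uint8); o[:,:480]=a; o[:360,490:790]=b; cv2.imwrite("pics/z3.png",o)
```

```text
(no output)
```

View pics/z3.png

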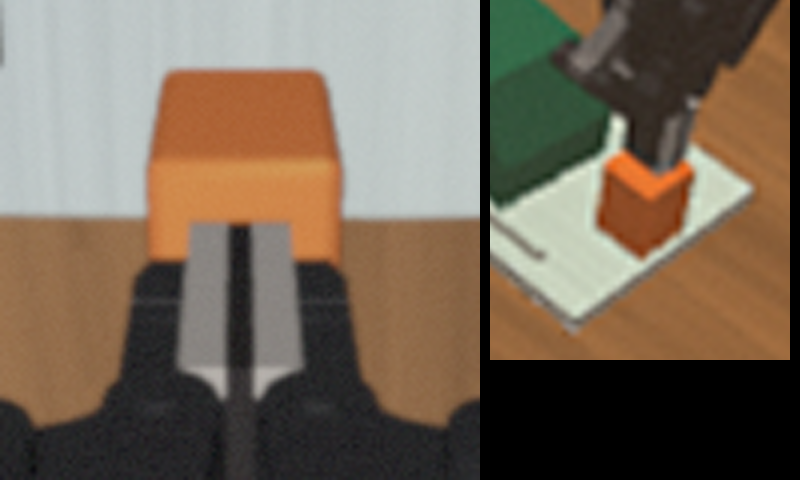

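The zoom shows the shut fingers rising out of the handle's top, with no force and opening 0. At TCP z 0.034 the tips should be well below the handle's top, so something disagrees. I'll make a small probing move to learn more.

```bash
python3 -m creep '[[0,0.2,0,0,0,0],[0,0.4,0,0,0,0],[0,0.6,0,0,0,0],[0,0.6,0,0,0,0],[0,0.6,0,0,0,0]]'
python3 - <<'E'
from bench import ctrl
import pickle,cv2
from h import *
s=ctrl.sense(); c=ctrl.read_camera("wrist"); 
pickle.dump((s,c),open("c4.pkl","wb")); s0,c0=pickle.load(open("c3.pkl","rb"))
cv2.imwrite("pics/w4.png",c["img"][:,:,::-1])
for S,C in((s0,c0),(s,c)):
    g=cv2.cvtColor(C["img"],cv2.COLOR_RGB2GRAY).astype(int)
    H=hsv(C); m=(H[...,1]>120)&(H[...,0]<14)&(H[...,2]>120); m[:180]=0;m[260:]=0;m[:,:225]=0;m[:,300:]=0
    for st,ce,b in blobs(m,100): print("handle box",st)
    w=(H[...,1]<50)&(H[...,2]>150)
    print("rear rows",[np.flatnonzero(w[:,u]).max() for u in(195,210,225,310,325)],wplane(S,C,[[210,np.flatnonzero(w[:250,210]).max()]],.01))
E
```

```text
time_s: 4.45
tool_pos: [0.5596, -0.1585, 0.034]
orientation: [3.142, -0.0, -0.072]
ft_force: [0.2, 1.1, -0.0]
opening: 0.001
handle box [ 236  198   53   50 1382]
rear rows [np.int64(233), np.int64(233), np.int64(234), np.int64(234), np.int64(233)] [[ 0.52244218 -0.17435059  0.01      ]]
handle box [ 237  206   50   41 1187]
rear rows [np.int64(240), np.int64(241), np.int64(241), np.int64(241), np.int64(241)] [[ 0.52157667 -0.17478331  0.01      ]]
```

```bash
python3 - <<'E'
import pickle
from h import *
c=pickle.load(open("c0.pkl","rb"))["side"]
p=lambda x,y:[280+x/5-.4,190+y/5-.4]
b=plane(c,[p(378,362)],.01)[0]; print("handle foot corner",b)
for z in(.02,.03,.04,.05,.06): print(z,(cv2.projectPoints(np.array([[b[0],b[1],z],[.5595,-.1646,z]]),c["rvec"],c["tvec"],c["K"],None)[0].reshape(-1,2)-[279.6,189.6])*5)
E
python3 -m creep '[[0,0,0.2,0,0,0],[0,0,0.2,0,0,0]]'
```

```text
handle foot corner [ 0.55163481 -0.17552428  0.01      ]
0.02 [[380.5834696  348.60311432]
 [372.65013954 328.23064227]]
0.03 [[383.19533046 335.05900237]
 [375.19706882 314.68805497]]
0.04 [[385.8360532  321.36522381]
 [377.77190733 300.99706815]]
0.05 [[388.50611885 307.51928406]
 [380.37511632 287.15522913]]
0.06 [[391.20601924 293.5186328 ]
 [383.00716731 273.16003088]]
time_s: 4.7
tool_pos: [0.5598, -0.1587, 0.0363]
orientation: [3.141, -0.001, -0.073]
ft_force: [0.5, -0.6, 0.1]
opening: -0.002
```

```bash
python3 -m creep '[[0,0,2,0,0,0],[0,0,4,0,0,0],[0,0,5,0,0,0],[0,0,5,0,0,0],[0,0,5,0,0,0]]'
python3 - <<'E'
from bench import ctrl
import cv2,numpy as np,pickle
c=ctrl.read_camera("wrist"); t=ctrl.read_camera("side"); pickle.dump((ctrl.sense(),c),open("c5.pkl","wb"))
a=cv2.resize(c["img"][180:300,200:320,::-1],(400,400)); b=cv2.resize(t["img"][190:290,280:380,::-1],(400,400),interpolation=cv2.INTER_CUBIC)
cv2.imwrite("pics/z5.png",np.hstack([a,b]))
E
```

```text
time_s: 5.2
tool_pos: [0.5594, -0.1586, 0.0856]
orientation: [-3.142, 0.0, -0.073]
ft_force: [0.1, -0.7, -0.2]
opening: 0.0
```

View pics/z5.png

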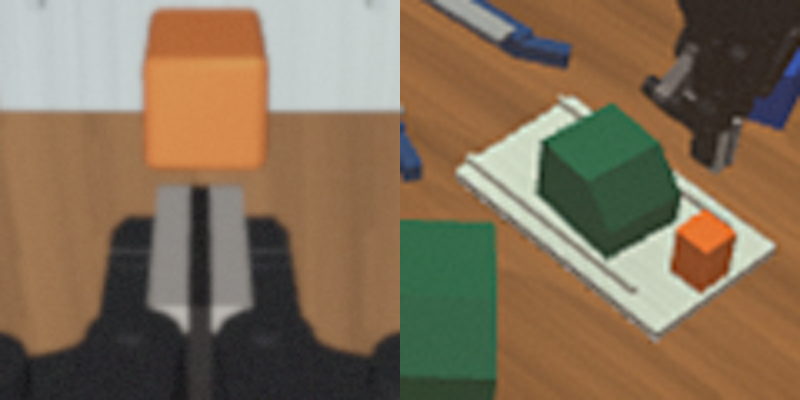

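This settles it. The unobstructed shut tips project to the same pixel as before, and the side view puts them about 18 mm behind the TCP rather than 14 mm ahead, so earlier they had closed just above the handle. I'll open and grasp with the TCP about 30 mm lower, watching the force.

```bash
python3 -m creep '[[0,-0.2,0,0,0,0],[0,-0.5,0,0,0,0],[0,-0.5,0,0,0,0],[0,-0.5,0,0,0,0],[0,-0.5,-2,0,0,0],[0,-0.5,-4,0,0,0],[0,-0.5,-5.5,0,0,0],[0,-0.5,-6.7,0,0,0],[0,-0.5,-7.7,0,0,0],[0,-0.5,-7.7,0,0,0]]' 1
python3 -m creep '[[0,0,0,0,0,0],[0,0,0,0,0,0],[0,0,0,0,0,0],[0,0,0,0,0,0],[0,0,0,0,0,0],[0,0,0,0,0,0],[0,0,0,0,0,0],[0,0,0,0,0,0]]' -1
```

```text
time_s: 6.3
tool_pos: [0.5585, -0.1633, 0.0075]
orientation: [-3.141, 0.003, -0.073]
ft_force: [-0.9, -0.4, -0.4]
opening: 1.001
time_s: 7.1
tool_pos: [0.5604, -0.1638, 0.0099]
orientation: [3.141, -0.002, -0.073]
ft_force: [0.1, 0.3, 6.6]
opening: 0.311
```

Grasped: opening 0.31, about 27 mm. Next I align the tray with the station line (about +5°, +2 cm in x) and lift 2 mm to relieve the downward press.

```bash
python3 -m creep '[[0,0,0.1,0,0,0],[0,0,0.2,0,0,0],[0.3,0,0.2,0,0,0.7],[0.7,0,0.2,0,0,1.6],[1.1,0,0.2,0,0,2.6],[1.5,0,0.2,0,0,3.6],[1.8,0,0.2,0,0,4.5],[2.0,0,0.2,0,0,5.1],[2.0,0,0.2,0,0,5.1],[2.0,0,0.2,0,0,5.1]]'
python3 - <<'E'
from bench import ctrl
import cv2,pickle
from h import *
s=ctrl.sense(); c=ctrl.read_camera("wrist"); t=ctrl.read_camera("top"); pickle.dump((s,c,t),open("c6.pkl","wb"))
cv2.imwrite("pics/w6.png",c["img"][:,:,::-1])
E
```

```text
time_s: 8.1
tool_pos: [0.5796, -0.1634, 0.0107]
orientation: [-3.141, 0.0, 0.016]
ft_force: [-0.7, 0.2, -5.2]
opening: 0.312
```

View pics/w6.png

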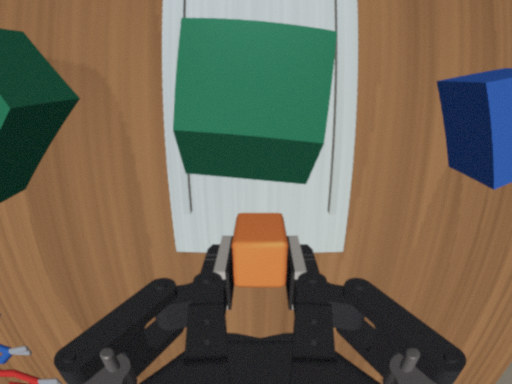

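The handle is held squarely at (260,250). Now I check alignment numerically from the top view.

Run:
```python
import pickle
from h import *
s,c,t=pickle.load(open("c6.pkl","rb"))
H=hsv(t); w=(H[...,1]<50)&(H[...,2]>150); roi=np.zeros(w.shape,bool); roi[125:215,305:400]=1
m=w&roi
for u in(322,330,338):
    r=np.flatnonzero(m[:,u]); e=plane(t,[[u,r.min()-.5],[u,r.max()+.5]],.01); print(u,r.min(),r.max(),e[:,:2].round(4),"mid",e.mean(0)[:2].round(4))
print("front col",[np.flatnonzero(m[v]).min() for v in(150,160,170,180)],plane(t,[[np.flatnonzero(m[165]).min()-.5,165]],.01))
p=wplane(s,c,[[162,5],[357,5],[176,251],[346,251]],.01);print(p.round(4)); f=(p[0]+p[1])/2;b=(p[2]+p[3])/2;print("wrist mid",f,b,np.degrees(np.arctan2(*(f-b)[1::-1])))
```

```text
322 139 182 [[ 0.6337 -0.0162]
 [ 0.5215 -0.0153]] mid [ 0.5776 -0.0157]
330 139 182 [[ 0.6336 -0.0363]
 [ 0.5215 -0.0352]] mid [ 0.5776 -0.0358]
338 139 182 [[ 0.6336 -0.0564]
 [ 0.5216 -0.0551]] mid [ 0.5776 -0.0558]
front col [np.int64(316), np.int64(316), np.int64(316), np.int64(316)] [[0.56579145 0.00064479 0.01      ]]
[[ 0.5221 -0.0263  0.01  ]
 [ 0.6314 -0.0247  0.01  ]
 [ 0.524  -0.1786  0.01  ]
 [ 0.6362 -0.1769  0.01  ]]
wrist mid [ 0.5767435  -0.02547342  0.01      ] [ 0.5801055  -0.17775447  0.01      ] 91.26474942898338
```

Aligned to within about 1 mm. Inserting most of the way.

```bash
python3 -m creep '[[0,0.4,-0.1,0,0,0],[0,1.1,-0.1,0,0,0],[0,1.9,-0.1,0,0,0],[0,2.7,-0.1,0,0,0],[-0.1,3.5,-0.1,0,0,0],[-0.1,4.3,-0.1,0,0,0],[-0.1,5.1,-0.1,0,0,0],[-0.1,5.9,-0.1,0,0,0],[-0.1,6.5,-0.1,0,0,0],[-0.1,6.5,-0.1,0,0,0]]'
```

```text
time_s: 9.2
tool_pos: [0.5787, -0.0969, 0.0099]
orientation: [-3.14, -0.0, 0.018]
ft_force: [0.3, 2.6, -4.1]
opening: 0.314
```

```bash
python3 -m creep '[[0,0.4,-0.05,0,0,0],[0,1.1,-0.05,0,0,0],[0,1.8,-0.05,0,0,0],[0,2.5,-0.05,0,0,0],[-0.1,3.2,-0.05,0,0,0],[-0.1,3.9,-0.05,0,0,0],[-0.1,4.6,-0.05,0,0,0],[-0.1,5.3,-0.05,0,0,0],[-0.1,5.8,-0.05,0,0,0],[-0.1,5.8,-0.05,0,0,0]]'
python3 -m creep '[[0,0.4,0,0,0,0],[0,1,0,0,0,0],[-0.1,1.6,0,0,0,0],[-0.1,2.2,0,0,0,0],[-0.1,2.8,0,0,0,0],[-0.1,3.4,0,0,0,0],[-0.1,4,0,0,0,0],[-0.1,4.5,0,0,0,0],[-0.1,4.5,0,0,0,0]]'
```

```text
time_s: 10.2
tool_pos: [0.5779, -0.0394, 0.0099]
orientation: [-3.14, -0.001, 0.017]
ft_force: [0.1, -2.2, 3.3]
opening: 0.312
time_s: 11.1
tool_pos: [0.5769, 0.0048, 0.0099]
orientation: [-3.141, -0.001, 0.017]
ft_force: [0.0, -2.3, 4.7]
opening: 0.315
```

```bash
python3 -m creep '[[0,0.2,0.05,0,0,0],[0,0.4,0.05,0,0,0],[0,0.6,0.05,0,0,0],[0,0.7,0.05,0,0,0],[0,0.8,0.05,0,0,0],[0,0.8,0.05,0,0,0]]'
python3 -m creep '[[0,0.1,0,0,0,0],[0,0.2,0,0,0,0],[0,0.3,0,0,0,0],[0,0.4,0,0,0,0],[0,0.4,0,0,0,0]]'
```

```text
time_s: 11.7
tool_pos: [0.5765, 0.0123, 0.0099]
orientation: [3.142, 0.0, 0.016]
ft_force: [-0.2, -4.9, 2.3]
opening: 0.312
time_s: 12.2
tool_pos: [0.5765, 0.0166, 0.0099]
orientation: [-3.141, 0.0, 0.017]
ft_force: [-0.3, -4.4, 3.3]
opening: 0.311
```

```bash
python3 -m creep '[[0,0.1,0,0,0,0],[0,0.2,0,0,0,0],[0,0.2,0,0,0,0]]'
python3 -m creep '[[0,0.1,0,0,0,0],[0,0.2,0,0,0,0],[0,0.2,0,0,0,0]]'
```

```text
time_s: 12.5
tool_pos: [0.5765, 0.018, 0.0099]
orientation: [3.141, 0.0, 0.016]
ft_force: [1.2, -6.1, 1.5]
opening: 0.311
time_s: 12.8
tool_pos: [0.5767, 0.018, 0.0099]
orientation: [3.137, -0.0, 0.015]
ft_force: [-0.5, -11.2, 1.5]
opening: 0.312
```

The tray is stopped at the fence: y holds at 0.018 while the force rises to 11 N. I'll back off the command 2 mm, then look.

```bash
python3 -m creep '[[0,-0.1,0,0,0,0],[0,-0.2,0,0,0,0],[0,-0.2,0,0,0,0]]'
python3 - <<'E'
from bench import ctrl
import cv2,pickle
from h import *
s=ctrl.sense(); c=ctrl.read_camera("wrist"); t=ctrl.read_camera("top"); pickle.dump((s,c,t),open("c7.pkl","wb"))
print(s["tool_pos"],s["qpos"])
cv2.imwrite("pics/w7.png",np.hstack([cv2.resize(c["img"][0:270,130:390,::-1],(390,405)),cv2.resize(t["img"][120:210,215:320,::-1],(405,405*90//105),interpolation=cv2.INTER_CUBIC) if 0 else cv2.resize(t["img"][115:220,215:320,::-1],(405,405),interpolation=cv2.INTER_CUBIC)]))
E
```

```text
time_s: 13.1
tool_pos: [0.5767, 0.0181, 0.0099]
orientation: [3.141, -0.0, 0.016]
ft_force: [0.3, -5.6, 0.7]
opening: 0.313
[0.57668516 0.0180879  0.00991037] [ 3.15972576e-02  5.48027249e-01 -8.67187182e-02  9.35934338e-01
 -4.30311425e-04  1.58605814e+00]
```

View pics/w7.png

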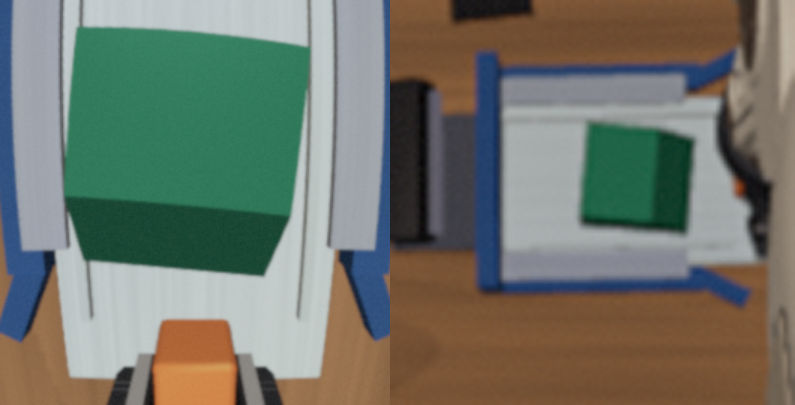

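Tray home between the rails, its end at the fence. The block is about 50 mm short of the fence and turned a few degrees (top-face corners in the wrist crop: (78,28), (308,47), (288,215), (65,195)). I'll compute its pose.

Run:
```python
import pickle
from h import *
s,c,t=pickle.load(open("c7.pkl","rb"))
p=lambda x,y:[130+x/1.5,y/1.5]
q=wplane(s,c,[p(78,28),p(308,47),p(288,215),p(65,195)],.06);print("top",q.round(4))
b=wplane(s,c,[p(88,260),p(265,275)],.035);print("bevel bottom",b.round(4))
bt=wplane(s,c,[p(84,258),p(265,275)],.010);
yaw=lambda a,b:np.degrees(np.arctan2(*(b-a)[1::-1]))
print("yaws (x axis)",yaw(q[0],q[1])+90,yaw(q[3],q[2])+90,yaw(q[3],q[0]),yaw(q[2],q[1]),yaw(b[0],b[1])+90)
print("bevel mid",(q[2:].mean(0)+b.mean(0))/2,"front",q[:2].mean(0))
l=wplane(s,c,[p(72,378),p(320,378)],.01);print("tray rear",l.round(4))
k=lambda x,y:[215+(x-390)*105/405-.4,115+y*105/405-.4]
print("top cam: top face",plane(t,[k(588,122),k(583,222),k(652,226),k(660,128)],.06).round(4),"bevel low",plane(t,[k(693,138),k(687,232)],.035).round(4))
```

```text
top [[0.5447 0.1324 0.06  ]
 [0.6031 0.128  0.06  ]
 [0.5995 0.0836 0.06  ]
 [0.541  0.0883 0.06  ]]
bevel bottom [[0.5403 0.0634 0.035 ]
 [0.5986 0.059  0.035 ]]
yaws (x axis) 85.69609377664963 85.38144313436176 85.17196360153885 85.34928189594049 85.74953488515413
bevel mid [0.56983974 0.07355963 0.0475    ] front [0.57389835 0.13021927 0.06      ]
tray rear [[0.5227 0.0027 0.01  ]
 [0.6312 0.0043 0.01  ]]
top cam: top face [[0.6032 0.1251 0.06  ]
 [0.5403 0.1279 0.06  ]
 [0.5379 0.0852 0.06  ]
 [0.5994 0.0803 0.06  ]] bevel low [[0.5981 0.0583 0.035 ]
 [0.5375 0.0622 0.035 ]]
```

```bash
python3 -m creep '[[0,0,0,0,0,0],[0,0,0,0,0,0],[0,0,0,0,0,0],[0,0,0,0,0,0],[0,0,0,0,0,0],[0,0,2,0,0,0],[0,0,5,0,0,0],[0,0,8,0,0,0],[0,0,11,0,0,0],[0,0,11,0,0,0]]' 1
```

```text
time_s: 14.2
tool_pos: [0.58, 0.0187, 0.1251]
orientation: [-3.141, -0.01, 0.016]
ft_force: [0.6, 0.6, 0.6]
opening: 1.0
```

Block yaw is about 85.5° and its bevel middle about (0.570, 0.073, 0.0475), leaving roughly 51 mm to go. I'll tilt the tool 45° along the diagonal with the fingers slightly apart, so that both tips square the block.

```bash
python3 -m creep '[[-0.1,0.5,0,8,0,0],[-0.2,1,0,16,0,0],[-0.4,1.5,0,24,0,0],[-0.6,2,0,32,0,0],[-0.6,2.6,-1,40,0,0],[-0.6,2.6,-2,45,0,0],[-0.6,2.6,-2,45,0,0],[-0.6,2.6,-2,45,0,0],[-0.6,2.6,-2,45,0,0]]' -0.5
python3 - <<'E'
from bench import ctrl
import cv2,pickle
from h import *
s=ctrl.sense(); t=ctrl.read_camera("side"); w=ctrl.read_camera("wrist"); pickle.dump((s,w,t),open("c8.pkl","wb"))
print(s["qpos"],s["tool_pos"])
cv2.imwrite("pics/s8.png",np.hstack([cv2.resize(t["img"][120:260,220:360,::-1],(400,400),interpolation=cv2.INTER_CUBIC),cv2.resize(w["img"][100:300,160:360,::-1],(400,400))]))
E
```

```text
time_s: 15.1
tool_pos: [0.5712, 0.045, 0.1011]
orientation: [-2.358, -0.014, 0.013]
ft_force: [-0.3, 1.2, -0.2]
opening: 0.252
[-0.31224158  0.64602736  0.07005808  1.29105955  0.73714033  1.12492774] [0.57120797 0.04502829 0.10114083]
```

View pics/s8.png

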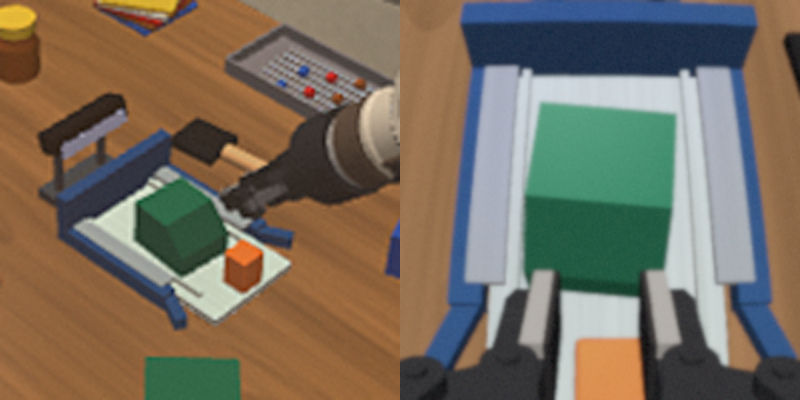

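The side and wrist crops show the tool tilted over the handle, both fingertips at (545,275) and (660,275) behind the block's bevel and about centred on it. That was my 12th picture, so from here I go by numbers. Approaching diagonally.

```bash
python3 -m creep '[[0,0.2,-1,0,0,0],[0,0.5,-2,0,0,0],[0,0.7,-3.1,0,0,0],[0,1.7,-4.1,0,0,0],[0,2.4,-4.8,0,0,0],[0,2.4,-4.8,0,0,0]]'
python3 -m creep '[[0,0.3,-0.3,0,0,0],[0,0.6,-0.6,0,0,0],[0,0.9,-0.9,0,0,0],[0,0.9,-0.9,0,0,0]]'
```

```text
time_s: 15.8
tool_pos: [0.5691, 0.0697, 0.0504]
orientation: [-2.355, -0.008, 0.013]
ft_force: [-0.0, -0.3, -0.0]
opening: 0.248
time_s: 16.2
tool_pos: [0.5703, 0.0777, 0.0427]
orientation: [-2.356, -0.011, 0.012]
ft_force: [0.5, 1.0, 0.9]
opening: 0.254
```

```bash
python3 -m creep '[[0,0.2,-0.2,0,0,0],[0,0.4,-0.4,0,0,0],[0,0.5,-0.5,0,0,0],[0,0.5,-0.5,0,0,0]]'
python3 -m creep '[[0,0.1,-0.1,0,0,0],[0,0.2,-0.2,0,0,0],[0,0.3,-0.3,0,0,0],[0,0.3,-0.3,0,0,0]]'
```

```text
time_s: 16.6
tool_pos: [0.5704, 0.0826, 0.0378]
orientation: [-2.356, -0.011, 0.012]
ft_force: [1.0, 0.3, -0.4]
opening: 0.251
time_s: 17.0
tool_pos: [0.5704, 0.0856, 0.0348]
orientation: [-2.356, -0.011, 0.012]
ft_force: [-0.9, -0.0, -0.3]
opening: 0.249
```

```bash
python3 -m creep '[[0,0.1,-0.1,0,0,0],[0,0.2,-0.2,0,0,0],[0,0.2,-0.2,0,0,0]]'
python3 -m creep '[[0,0.1,-0.1,0,0,0],[0,0.2,-0.2,0,0,0],[0,0.2,-0.2,0,0,0]]'
python3 - <<'E'
from bench import ctrl
import cv2,pickle
s=ctrl.sense(); w=ctrl.read_camera("wrist"); pickle.dump((s,w),open("c9.pkl","wb"))
from h import *
# bevel vs tips: print colour profile along columns of pads
g=w["img"]
for u in (252,):
    print([tuple(g[v,u]) for v in range(200,262,6)])
H=hsv(w); m=(H[...,0]>60)&(H[...,0]<95)&(H[...,1]>100)
for st,ce,b in blobs(m,1000): print(st,ce)
E
```

```text
time_s: 17.3
tool_pos: [0.5709, 0.0872, 0.0334]
orientation: [-2.356, -0.012, 0.011]
ft_force: [-1.6, -1.9, 2.9]
opening: 0.252
time_s: 17.6
tool_pos: [0.5719, 0.0886, 0.0332]
orientation: [-2.355, -0.015, 0.01]
ft_force: [-2.7, -6.2, 10.0]
opening: 0.247
[(np.uint8(70), np.uint8(148), np.uint8(116)), (np.uint8(70), np.uint8(148), np.uint8(116)), (np.uint8(68), np.uint8(147), np.uint8(115)), (np.uint8(64), np.uint8(143), np.uint8(110)), (np.uint8(31), np.uint8(93), np.uint8(67)), (np.uint8(36), np.uint8(92), np.uint8(70)), (np.uint8(34), np.uint8(94), np.uint8(70)), (np.uint8(31), np.uint8(94), np.uint8(71)), (np.uint8(38), np.uint8(96), np.uint8(73)), (np.uint8(35), np.uint8(93), np.uint8(69)), (np.uint8(30), np.uint8(91), np.uint8(68))]
[  206   149   109   133 10997] [260.44403019 206.68227698]
```

Contact on the bevel is where predicted. Now I slide the block forward at constant height.

```bash
python3 -m creep '[[0,0.1,0.1,0,0,0],[0,0.2,0.1,0,0,0],[0,0.4,0.1,0,0,0],[0,0.6,0.1,0,0,0],[0,0.8,0.1,0,0,0],[0,1,0.1,0,0,0]]'
```

```text
time_s: 18.25
tool_pos: [0.5723, 0.0986, 0.0333]
orientation: [-2.357, -0.015, 0.01]
ft_force: [0.2, -5.9, 6.9]
opening: 0.248
```

```bash
python3 -m creep '[[0,0.2,0,0,0,0],[0,0.4,0,0,0,0],[0,0.6,0,0,0,0],[0,0.8,0,0,0,0],[0,1,0,0,0,0],[0,1.2,0,0,0,0],[0,1.4,0,0,0,0],[0,1.6,0,0,0,0],[0,1.8,0,0,0,0],[0,2,0,0,0,0]]'
python3 - <<'E'
from bench import ctrl
import cv2,pickle
from h import *
s0,w0=pickle.load(open("c9.pkl","rb"))
s=ctrl.sense(); w=ctrl.read_camera("wrist"); t=ctrl.read_camera("top"); pickle.dump((s,w,t),open("c10.pkl","wb"))
def block(S,W):
    H=hsv(W); m=(H[...,0]>60)&(H[...,0]<95)&(H[...,1]>85)&(H[...,2]>128)
    st,ce,b=max(blobs(m,500),key=lambda q:q[0][4])
    co=max(cv2.findContours(b.astype(np.uint8),0,2)[0],key=cv2.contourArea)
    a=cv2.approxPolyDP(co,6,True).reshape(-1,2); P=wplane(S,W,a,.06); print(st,a.tolist(),P[:,:2].round(4).tolist())
block(s0,w0); block(s,w)
E
```

```text
time_s: 19.25
tool_pos: [0.5722, 0.1187, 0.0332]
orientation: [-2.356, -0.015, 0.01]
ft_force: [0.4, -7.0, 5.3]
opening: 0.249
[ 206  149  109   75 7239] [[217, 149], [206, 216], [314, 223], [313, 155]] [[0.545, 0.1324], [0.5422, 0.0893], [0.6002, 0.086], [0.6028, 0.1292]]
[ 205  150  109   73 7373] [[211, 151], [205, 220], [313, 222], [309, 153]] [[0.5416, 0.161], [0.542, 0.1171], [0.5999, 0.1168], [0.6006, 0.1607]]
```

The block has squared up (yaw about 90°) and its front is at y≈0.161, about 20 mm to go.

```bash
python3 -m creep '[[0,0.2,0,0,0,0],[0,0.4,0,0,0,0],[0,0.6,0,0,0,0],[0,0.8,0,0,0,0],[0,1,0,0,0,0],[0,1.2,0,0,0,0],[0,1.4,0,0,0,0],[0,1.5,0,0,0,0],[0,1.6,0,0,0,0],[0,1.6,0,0,0,0]]'
python3 -m creep '[[0,0.05,0,0,0,0],[0,0.1,0,0,0,0],[0,0.15,0,0,0,0],[0,0.2,0,0,0,0],[0,0.2,0,0,0,0]]'
```

```text
time_s: 20.35
tool_pos: [0.5722, 0.1349, 0.0332]
orientation: [-2.356, -0.015, 0.011]
ft_force: [1.1, -5.5, 7.0]
opening: 0.249
time_s: 20.85
tool_pos: [0.5721, 0.1367, 0.0332]
orientation: [-2.356, -0.015, 0.011]
ft_force: [1.2, -4.7, 6.6]
opening: 0.249
```

```bash
python3 -m creep '[[0,0.05,0,0,0,0],[0,0.1,0,0,0,0],[0,0.1,0,0,0,0]]'
python3 -m creep '[[0,0.05,0,0,0,0],[0,0.1,0,0,0,0],[0,0.1,0,0,0,0]]'
```

```text
time_s: 21.15
tool_pos: [0.5722, 0.1377, 0.0333]
orientation: [-2.356, -0.015, 0.01]
ft_force: [0.1, -5.6, 6.7]
opening: 0.253
time_s: 21.45
tool_pos: [0.5722, 0.1387, 0.0333]
orientation: [-2.356, -0.015, 0.01]
ft_force: [1.1, -5.2, 6.8]
opening: 0.249
```

```bash
python3 -m creep '[[0,0.05,0,0,0,0],[0,0.1,0,0,0,0],[0,0.1,0,0,0,0]]'
python3 -m creep '[[0,0.05,0,0,0,0],[0,0.1,0,0,0,0],[0,0.1,0,0,0,0]]'
python3 -m creep '[[0,0.05,0,0,0,0],[0,0.1,0,0,0,0],[0,0.1,0,0,0,0]]'
```

```text
time_s: 21.75
tool_pos: [0.5722, 0.1397, 0.0332]
orientation: [-2.356, -0.015, 0.01]
ft_force: [-0.6, -4.7, 6.6]
opening: 0.25
time_s: 22.05
tool_pos: [0.5722, 0.1402, 0.0332]
orientation: [-2.357, -0.015, 0.01]
ft_force: [-1.2, -7.9, 7.4]
opening: 0.25
time_s: 22.35
tool_pos: [0.5723, 0.1402, 0.0332]
orientation: [-2.359, -0.015, 0.009]
ft_force: [-2.0, -11.4, 9.9]
opening: 0.252
```

Block meets the fence at TCP y 0.1402. I'll build up to about 15 N.

```bash
python3 -m creep '[[0,0.05,0,0,0,0],[0,0.1,0,0,0,0],[0,0.1,0,0,0,0],[0,0.1,0,0,0,0]]'
python3 -m creep '[[0,0,0,0,0,0],[0,0,0,0,0,0],[0,0,0,0,0,0],[0,0,0,0,0,0]]'
python3 - <<'E'
from bench import ctrl
import cv2,pickle
from h import *
s=ctrl.sense(); w=ctrl.read_camera("wrist"); t=ctrl.read_camera("top"); pickle.dump((s,w,t),open("c11.pkl","wb"))
H=hsv(w); m=(H[...,0]>60)&(H[...,0]<95)&(H[...,1]>85)&(H[...,2]>128)
st,ce,b=max(blobs(m,500),key=lambda q:q[0][4])
co=max(cv2.findContours(b.astype(np.uint8),0,2)[0],key=cv2.contourArea)
a=cv2.approxPolyDP(co,6,True).reshape(-1,2); print(a.tolist(),wplane(s,w,a,.06)[:,:2].round(4).tolist())
H=hsv(t); m=(H[...,0]>60)&(H[...,0]<95)&(H[...,1]>100); m[205:]=0
r=[rect(b) for st,ce,b in blobs(m,100)]; print(r,[plane(t,cv2.boxPoints(q),.05)[:,:2].round(3).tolist() for q in r])
bl=(H[...,0]>100)&(H[...,0]<130)&(H[...,1]>130); print([np.flatnonzero(bl[v,230:260]).max()+230 for v in(140,150,160,170,180)])
w=(H[...,1]<50)&(H[...,2]>150); print("tray left cols",[ (v,np.flatnonzero(w[v,236:300])[:1]+236) for v in(144,148,176,179)])
print(s["ft_force"],s["wrist_torque"],s["qvel"].round(3))
E
```

```text
time_s: 22.75
tool_pos: [0.5726, 0.1404, 0.0332]
orientation: [-2.36, -0.015, 0.009]
ft_force: [-1.3, -14.7, 9.2]
opening: 0.252
time_s: 23.15
tool_pos: [0.5726, 0.1404, 0.0331]
orientation: [-2.36, -0.015, 0.009]
ft_force: [-1.4, -14.7, 9.8]
opening: 0.248
[[210, 151], [204, 221], [313, 222], [308, 152]] [[0.5416, 0.1827], [0.5419, 0.1383], [0.6003, 0.1385], [0.6005, 0.183]]
[((256.5, 160.0), (26.0, 27.0), 90.0)] [[[0.603, 0.181], [0.603, 0.115], [0.54, 0.115], [0.539, 0.181]]]
[np.int64(242), np.int64(242), np.int64(242), np.int64(242), np.int64(242)]
tray left cols [(144, array([244])), (148, array([267])), (176, array([244])), (179, array([245]))]
[ -1.38199232 -14.70262016   9.82091438] [-1.38653954  0.32074034  0.46981935] [-0.    -0.002  0.     0.001 -0.001 -0.002]
```

```bash
python3 -c "
from bench import ctrl
print(ctrl.sign_off()); s=ctrl.sense(); print(s['time_s'],s['ft_force'],s['tool_pos'])"
```

```text
the job is handed in; nothing more can be done
None
the job is handed in; nothing more can be done
```

The tray is home against the fence. I handed the job in at about 23 s, still holding the diagonal push on the block; sign-off gives no verdict.

- **Tray:** I slid it in by the handle. It stopped at the handle position expected for home (y = 0.018 m) while the force rose to 11 N, and I then released it.
- **Block:** Both fingertips pushed on the bevel with the tool tilted 45°. This turned the block square (yaw about 86° to 90°) and slid it about 50 mm to the fence. The measured force stayed below about 18 N throughout.
- **Last readings:** The push was steady at 14.7 N forward and 9.8 N down, with the joints essentially still. The block's front was at y ≈ 0.183 m against the fence face at about 0.182 m. Its yaw was about 90°, and I put the station's at about 91°.

**What disagreed or went unchecked:**
- The first grasp closed on nothing. The fingertips sit about 18 mm behind the reported TCP, not 14 mm ahead, so I allowed for that afterwards.
- The last images gave no clear measurement of the tray's position; its home position rests on the insertion contact and the view taken just after.
- I did not re-measure the bystanders. The path kept clear of them, and I saw no force from hitting anything.

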